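# Open the gel viewer by the hidden release notch in its front edge

## Robot

A 6-joint arm with a two-finger parallel gripper is mounted at the origin on the work surface. World frame = base frame: x ahead of the robot, y to its left, z up, the work surface at z = 0. Lengths are in mm, angles in rad, forces in N, time in s.
With the tool pointing down it reaches from about 300 to 875 mm from the base axis. Payload 6.4 kg.
Tool frame: the origin (TCP) lies between the finger pads; the fingertips stand ahead of it and the grasp point (between the pads) lies 3 mm ahead of it (tcp_to_tips is the z of the fingertips in the tool frame, in mm); z points along the fingers, y is the direction in which the jaws open and shut (so a half turn about z gives the same grasp; the last joint's range is limited). The gripper opens to 85 mm and grips with 20 to 120 N. Pads are 22 mm wide; open, the fingers measure 114 mm over their backs; the gripper's body (76 mm by 85 mm) begins 54 mm behind the grasp point. The pads swing forward as they close: fully open they stand 13 mm farther back than shut.
Start: joints at [-1.514, 0.181, 1.607, -0, 1.354, -0.206], TCP at [149.392, -555.269, 253.288] pointing down, gripper open.
Joint ranges: [-2.99, 2.99], [-0.89, 2.07], [0.3, 2.58], [-1.14, 4.28], [0, 2.63], [-3.12, 3.12]. Speed limits (rad/s): [2.57, 2.57, 3.01, 3.14, 3.14, 3.14].

## Interface

Orientations are given as a unit quaternion [x, y, z, w].
In Python, from rig import get_state, camera, camera_info, finish_job, tcp_to_tips gives the robot as it stands.
- The arm moves only by the tool move_arm, never from a script. Its argument "rows" is a list of rows, each a list of 3 entries, a list of its own where there are three numbers: the shift along the world's x, y, z in cm, then the turn, a rotation vector about the world's x, y, z in degrees, then the opening, from 0 (shut) to 1 (fully open). A call has 1 to 10 rows; each row is the pose to reach, as a shift and turn from the pose commanded when the call began; what a row does not reach only later rows make up. A row lasts 1/10 s, in which the tool goes at most 50 mm and 8.59 degrees, less where a joint would pass 70% of its speed; a pose out of reach is approached as far as the arm can. A call with a gripper value outside its range is refused whole. The fingers move at their own pace and stop on an object; "newtons" is the grip in N (left out, the last holds). Time passes only in rows, so rows that repeat a pose let the fingers close. It gives the time, the measured TCP pose, the force and the opening at its end, in the units of the state.
- get_state(): the state, without advancing time (a new reading comes with each control period).
- camera(name): name is "scene" or "top" or "wrist"; returns the picture (384x512x3 uint8, red, green, blue); there is no depth.
- camera_info(name): a dict with "camera_matrix" (3x3 intrinsics, pixels), "D" ([k1, k2, p1, p2, k3] as OpenCV has them; the pictures are not rectified), "R" (3x3) and "t" (3): a world point X has camera coordinates R X + t. Camera axes: x right, y down, z forward; pixel columns grow to the right and rows downward; lengths in mm; the calibration is good to about 2 mm. A picture is of the moment at which its call begins: read the wrist's pose just before it. camera_info takes no time and is no camera call; for the wrist camera it gives the pose at the moment of the call.
- finish_job(): hands the job in, once; it reports no verdict.
The state is a dict: "time_s": time; "joint_positions": joint angles; "dq": joint speeds; "joint_torque": joint torques, N m; "tool_pos": TCP position; "tool_rot": TCP orientation; "wrist_force": force on the tool from outside, world axes, zero at the start; "wrist_torque": the same for the moment, N m; "finger_gap": opening from 0.0 (shut) to 1.0 (fully open).
Only numpy, scipy, OpenCV 4.12 (cv2) and the standard library are available. Lean on these libraries where they do the work, as an engineer would, in place of code of your own. Each camera call takes 0.05 s, during which the arm holds its last target. There are 200 camera calls.

## Task

Open the gel viewer by its release: put a fingertip lightly on the plain black front edge near either end and run it along the edge until it drops into the finger notch, then press the catch at the bottom of the notch down until the amber lid springs open. Come away clear and let the lid rise fully; grip and lift nothing, do not lean hard on the viewer, and leave the rack, bottle and comb where they are.

Things in the scene. Friction and masses are not known exactly. Their poses are not given: they have to be found in the camera images.
- viewer: Gel viewer (blue-light box), fixed on the bench: 280 mm deep (x), 344 mm wide (y), 60 mm high, off-white with an amber lid. Origin: centre of its underside. Its -x side is the front, towards the robot; y runs along the front edge.
- edge_middle (a point): Midpoint of the flat top of the viewer's matt black front edge, 60 mm above the bench (axes as the viewer's). The edge is a bar 36 mm deep (x +-18 mm from here) and 344 mm long (y +-172 mm), plain but for one finger notch whose centre lies anywhere within 45 mm of here along y, differing from unit to unit. The lid lies just behind, 4 mm lower. Near either end: the last 50 mm of the bar.
- catch (a joint): Release catch: black spring key, 53 x 29 mm, the bottom of the notch. The notch, black in black, is 56 mm long along the edge, 30 mm deep from the front, open to front and top, with a 6 mm wall behind. The key's top is 12 mm below the edge's top and moves straight down: value in m, 0 up, 0.006 fully down. It takes 3 N to start, 6 to 7 N fully down; the lid is let go at about 0.004.
- lid (a joint): The amber lid, 306 mm wide and 203 mm front to back, hinged along its rear side: value in rad, 0 shut, 0.75 at its open stop. A spring and damper raise it by themselves, in about 1.5 s, once the catch lets go; its front then stands about 190 mm above the bench. Pushing back at it takes only a few N.
- rack_centre (a point): Blue microtube rack with tubes, loose, 70 x 150 mm, 39 mm high, beside the viewer on its -y side; point on its axis 20 mm above the bench. Leave it alone.
- bottle_centre (a point): Green dye bottle with orange cap, loose, 48 mm diameter, 95 mm high, beside the viewer on its +y side; point half-way up its axis. Leave it alone.
- comb_centre (a point): White gel comb lying flat, loose, 46 x 130 mm, 8 mm high, on the bench in front of the viewer; point at its middle. Leave it alone.

How it is judged:
By the outcome, as a careful person would: the job done as asked, in the order asked, and still so for the second after the job is handed in, with the robot touching nothing.
It also fails if it takes over 54 s, if anything falls off the work surface, if the arm or the gripper's body presses on something with over 40 N, if the wrist force passes 120 N, or if a joint passes its speed limit or range.

## Working session

There is one attempt and no reset: what is moved stays moved. The work goes in short steps, Python scripts to look and compute and a tool call to move; the robot and the scene stay as the last step left them, time stands still between calls to the robot, and variables do not carry over. Pictures are saved under pics/ and viewed, about 8 in all and at most 12, crops included, and the job is handed in when it is done.

Besides the shell and the picture viewer there is one more tool, called after "Call:" by a JSON object that holds its "method" and its "body", one argument or row to a line. move_arm: Moves the arm, as the interface text tells. Its arguments: {"type":"object","properties":{"rows":{"type":"array"},"newtons":{"type":"number"}},"required":["rows"]}

```bash
mkdir -p pics; python3 - <<'E'
from rig import *
import cv2, numpy as np
print(get_state()); print(tcp_to_tips if not callable(tcp_to_tips) else tcp_to_tips())
for n in("top","scene"):
    cv2.imwrite(f"pics/{n}0.png",camera(n)[...,::-1]); print(camera_info(n))
E
```

```text
{'time_s': 0.0, 'joint_positions': array([-1.51428643e+00,  1.81538426e-01,  1.60803277e+00, -1.25942267e-05,
        1.35381383e+00, -2.06269497e-01]), 'dq': array([ 0.00078816,  0.00070809, -0.00071263, -0.00083044,  0.00041485,
       -0.00020618]), 'joint_torque': array([ 4.13415901e-04, -4.44865537e+01, -3.51336658e+01, -2.30826645e-04,
        9.11877549e-03, -1.82320906e-05]), 'tool_pos': array([ 149.36476247, -554.71114896,  252.3736356 ]), 'tool_rot': array([ 9.91380208e-01,  1.31013285e-01,  6.09124303e-05, -8.94133400e-04]), 'wrist_force': array([ 0.5972208 , -0.18065902, -0.40209227]), 'wrist_torque': array([ 0.04064376, -0.03118831, -0.02202297]), 'finger_gap': 1.0015334895995625}
22.0
{'camera_matrix': array([[407.45667975,   0.        , 252.20881956],
       [  0.        , 407.45667975, 190.68246096],
       [  0.        ,   0.        ,   1.        ]]), 'D': array([-0.12711286,  0.        ,  0.        ,  0.        ,  0.        ]), 'R': array([[ 0.07625401, -0.99706837, -0.0063243 ],
       [-0.97462065, -0.07319536, -0.21155859],
       [ 0.21047547,  0.02229599, -0.97734486]]), 't': array([-17.12300358, 601.83169945, 958.13135231])}
{'camera_matrix': array([[429.45768835,   0.        , 257.99412716],
       [  0.        , 429.45768835, 182.60303827],
       [  0.        ,   0.        ,   1.        ]]), 'D': array([-0.15736391,  0.        ,  0.        ,  0.        ,  0.        ]), 'R': array([[ 0.86446737,  0.50247041, -0.01482069],
       [ 0.4061552 , -0.71552815, -0.5683814 ],
       [-0.29619946,  0.48532767, -0.82263171]]), 't': array([-515.62456825, -185.69166653, 1173.14119068])}
```

View pics/top0.png

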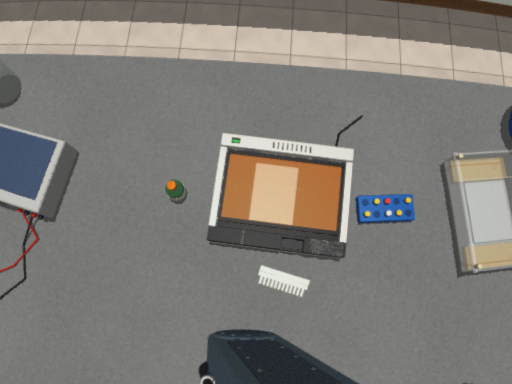

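View pics/scene0.png

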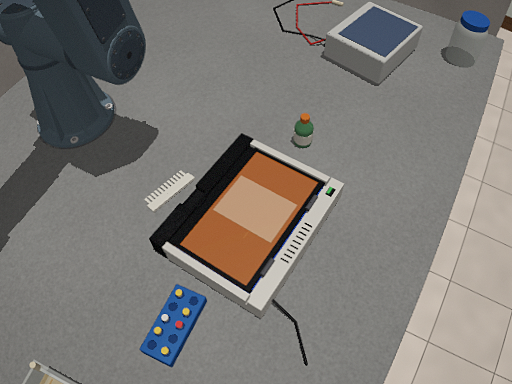

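The top view shows the viewer at about (210–353, 135–257), with its black front edge running from (208,241) to (343,256). There is a faint notch near (292,245). The comb is at (284,281), the bottle at (175,190) and the rack at (385,208). The scene view agrees with this.

```bash
cat > h.py <<'E'
from rig import *
import cv2, numpy as np
def ray(ci,p,z):
    u=cv2.undistortPoints(np.array([[p]],float),ci["camera_matrix"],ci["D"])[0,0]
    R,t=np.array(ci["R"]),np.array(ci["t"]); c=-R.T@t; d=R.T@np.array([*u,1]); return c+d*(z-c[2])/d[2]
def proj(ci,X):
    return cv2.projectPoints(np.array(X,float).reshape(-1,1,3),cv2.Rodrigues(np.array(ci["R"]))[0],np.array(ci["t"]),ci["camera_matrix"],ci["D"])[0][:,0]
E
python3 - <<'E'
from h import *
ci=camera_info("top"); im=cv2.imread("pics/top0.png")
c=im[215:265,198:358]; c=cv2.convertScaleAbs(c,alpha=2.5); cv2.imwrite("pics/c1.png",cv2.resize(c,None,fx=5,fy=5,interpolation=cv2.INTER_CUBIC))
hsv=cv2.cvtColor(im,cv2.COLOR_BGR2HSV)
# amber lid blob
def blob(lo,hi,box):
    m=cv2.inRange(hsv,lo,hi); k=np.zeros_like(m); x0,y0,x1,y1=box; k[y0:y1,x0:x1]=m[y0:y1,x0:x1]
    cs=cv2.findContours(k,cv2.RETR_EXTERNAL,cv2.CHAIN_APPROX_NONE)[0]; return max(cs,key=cv2.contourArea)
for n,lo,hi,box,z in(("amber",(5,90,60),(22,255,255),(205,130,360,245),56),("rack",(100,120,60),(125,255,255),(350,180,420,230),39),("comb",(0,0,150),(180,60,255),(250,262,315,300),8),("white",(0,0,140),(180,60,255),(205,130,360,250),60),("black",(0,0,0),(180,255,45),(205,222,350,260),60)):
    b=cv2.boxPoints(cv2.minAreaRect(blob(lo,hi,box))); P=np.array([ray(ci,p,z)[:2] for p in b])
    print(n,b.round(1).tolist(),P.round(0).tolist(),np.linalg.norm(np.diff(P,axis=0),axis=1).round(0),P.mean(0).round(1))
for p in [(208,241),(211,226),(347,241),(343,256)]: print(p,ray(ci,p,60).round(0))
print("cap",ray(ci,(174,186),95))
E
```

```text
amber [[220.10000610351562, 216.39999389648438], [228.10000610351562, 151.89999389648438], [344.29998779296875, 166.39999389648438], [336.29998779296875, 230.89999389648438]] [[532.0, 104.0], [701.0, 99.0], [685.0, -203.0], [517.0, -188.0]] [169. 302. 169.] [608.5 -47.2]
rack [[355.79998779296875, 195.60000610351562], [413.20001220703125, 193.39999389648438], [414.29998779296875, 220.1999969482422], [356.8999938964844, 222.5]] [[614.0, -239.0], [631.0, -392.0], [560.0, -394.0], [544.0, -244.0]] [154.  71. 152.] [ 587.4 -317.1]
comb [[254.8000030517578, 282.3999938964844], [260.3999938964844, 264.20001220703125], [310.1000061035156, 279.6000061035156], [304.3999938964844, 297.79998779296875]] [[376.0, 5.0], [423.0, -6.0], [393.0, -135.0], [347.0, -123.0]] [ 48. 133.  48.] [384.8 -64.9]
white [[207.5, 224.8000030517578], [219.3000030517578, 130.89999389648438], [357.70001220703125, 148.39999389648438], [345.79998779296875, 242.1999969482422]] [[508.0, 133.0], [755.0, 126.0], [735.0, -236.0], [490.0, -212.0]] [248. 363. 247.] [621.9 -47.4]
black [[295.0, 239.0], [303.0, 239.0], [303.0, 240.0], [295.0, 240.0]] [[489.0, -86.0], [490.0, -106.0], [488.0, -106.0], [486.0, -86.0]] [20.  2. 20.] [488.3 -95.8]
(208, 241) [468. 127.  60.]
(211, 226) [505. 124.  60.]
(347, 241) [ 493. -215.   60.]
(343, 256) [ 455. -206.   60.]
cap [592.15072869 219.93488105  95.        ]
```

View pics/c1.png

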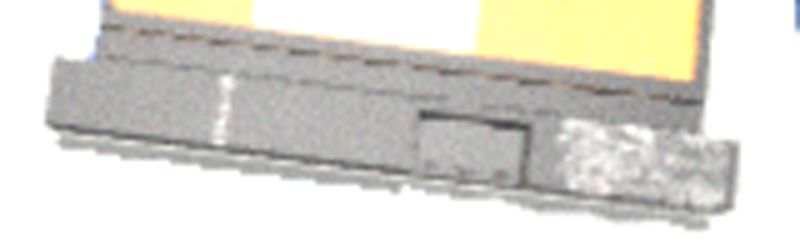

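The contrast crop shows the notch at crop x 420–525, right of centre. It also shows a thin white mark on the left at x≈222 and a speckled patch at the right end, x≈560–735. The left (+y) end is plain, so I'll start there.

```bash
cat >> h.py <<'E'
from scipy.spatial.transform import Rotation as Rn
def turn(yaw,tilt,q=None):
    # goal: tool x along viewer x, z down, leaned by tilt (body towards robot)
    g=Rn.from_euler('z',yaw,degrees=True)*Rn.from_euler('y',-tilt,degrees=True)*Rn.from_quat([1,0,0,0])
    q=get_state()["tool_rot"] if q is None else q
    return g,(g*Rn.from_quat(q).inv()).as_rotvec(degrees=True)
E
python3 - <<'E'
from h import *
ci=camera_info("top")
C=np.array([(52,60),(48,125),(730,208),(738,142),(418,112),(528,122),(525,187),(420,175)])/5+[198,215]-0.4
P=np.array([ray(ci,p,60)[:2] for p in C]); print(P.round(0).tolist())
for a,b in((0,3),(1,2)): d=P[a]-P[b]; print(np.linalg.norm(d),np.degrees(np.arctan2(-d[0],d[1])))
print("mid",P[:4].mean(0),"notch",P[4:].mean(0))
w=camera_info("wrist"); s=get_state(); T=Rn.from_quat(s["tool_rot"]).as_matrix()
R,t=np.array(w["R"]),np.array(w["t"]); c=-R.T@t
print("cam in tool",T.T@(c-s["tool_pos"]),"axis in tool",T.T@R[2]); print("top cam",-np.array(ci["R"]).T@ci["t"])
print(turn(-2.7,0)[1],turn(-2.7,20)[1],w["camera_matrix"][0,0])
E
```

```text
[[503.0, 131.0], [471.0, 130.0], [455.0, -208.0], [488.0, -211.0], [491.0, -52.0], [490.0, -106.0], [458.0, -106.0], [460.0, -55.0]]
341.89075719182597 -2.599557034284359
337.9971645368843 -2.7000523191106063
mid [479.22353719 -39.42669382] notch [475.06426395 -79.66257935]
cam in tool [  81.17542302    0.97744786 -120.33933422] axis in tool [-0.31566317  0.0013818   0.9488703 ]
top cam [ 386.20015471    5.61599527 1063.63912164]
[-8.90274875e-02  9.41293193e-03 -1.77536600e+01] [  2.07238467 -19.95363317 -17.58799938] 299.9339876775251
```

Call:
{"method": "move_arm", "body": {
  "rows": [
    [[3,5,0],[0,0,8],0],
    [[6,10,0],[0,0,16],0],
    [[9,15,0],[0,0,24],0],
    [[12,20,0],[0,0,32],0],
    [[15,25,0],[0,0,40],0],
    [[17,29,0],[0,0,48],0],
    [[19,33,0],[0,0,56],0],
    [[21,37,0],[0,0,64],0],
    [[23,41,0],[0,0,72],0],
    [[25,45,0],[0,0,80],0]
  ],
  "newtons": 20
}}

```text
time_s: 1.1
tool_pos: [393.0, -116.7, 253.3]
tool_rot: [0.673, 0.739, 0.0, 0.0]
wrist_force: [1.1, -0.2, 0.4]
finger_gap: 0.003
```

Call:
{"method": "move_arm", "body": {
  "rows": [
    [[1,1,0],[0,0,8],0],
    [[2,2,0],[0,0,16],0],
    [[3,4,0],[0,0,24],0],
    [[4,6,0],[0,0,32],0],
    [[4,6.5,0],[0,0,40],0],
    [[4,6.5,0],[0,0,48],0],
    [[4,6.5,0],[0,0,56],0],
    [[4,6.5,0],[0,0,64],0],
    [[4,6.5,0],[0,0,72],0],
    [[4,6.5,0],[0,0,80],0]
  ]
}}

```text
time_s: 2.1
tool_pos: [432.4, -53.6, 252.9]
tool_rot: [0.04, 0.999, 0.0, -0.0]
wrist_force: [0.2, 0.1, 0.1]
finger_gap: 0.001
```

```bash
python3 - <<'E'
from h import *
s=get_state(); print(s["time_s"],s["tool_pos"],s["wrist_force"],s["joint_positions"]); print(turn(177.3,-20)[1], turn(177.3,20)[1],turn(177.3,-20)[0].as_matrix())
E
```

```text
2.1 [432.37268914 -53.59409121 252.93188811] [0.20424329 0.10811    0.1100942 ] [-3.97105027e-01 -1.44647471e-01  1.93849385e+00 -1.16933792e-05
  1.34849659e+00 -1.88747594e+00]
[ -1.28988967 -20.00042446   1.88616788] [ 1.2594333  19.92009135  1.89078403] [[-9.38649444e-01  4.71064507e-02  3.41640458e-01]
 [ 4.42655841e-02  9.98889875e-01 -1.61113550e-02]
 [-3.42020143e-01 -1.73472348e-18 -9.39692621e-01]]
```

Call:
{"method": "move_arm", "body": {
  "rows": [
    [[0,0,-1],[-0.5,-7,0.7],0],
    [[0.5,0.5,-2],[-1,-14,1.4],0],
    [[1,1,-3],[-1.3,-20,1.9],0],
    [[1,1,-3],[-1.3,-20,1.9],0],
    [[1,1,-3],[-1.3,-20,1.9],0]
  ]
}}

```text
time_s: 2.6
tool_pos: [442.4, -44.0, 223.6]
tool_rot: [0.026, 0.985, -0.004, 0.173]
wrist_force: [-0.4, -0.2, 0.1]
finger_gap: -0.001
```

```bash
python3 - <<'E'
from h import *
s=get_state(); w=camera_info("wrist"); im=camera("wrist")[...,::-1].copy(); cv2.imwrite("pics/w1.png",im)
import pickle; pickle.dump((s,w),open("w1.pkl","wb"))
print(s["tool_pos"],s["wrist_force"]); 
cv2.imwrite("pics/w1b.png",cv2.resize(cv2.convertScaleAbs(im,alpha=1.8),(800,600)))
yx=np.array([-np.sin(np.radians(-2.7)),np.cos(np.radians(-2.7))])
xx=np.array([yx[1],-yx[0]]);m=np.array([479.2,-39.4])
print(proj(w,[[*(m+a*xx+b*yx),60] for a,b in((18,172),(-18,172),(-18,-172),(18,-172),(12,-13),(12,-69))]).round(0).tolist())
E
```

```text
[442.35711152 -43.95085978 223.61071022] [-0.39375182 -0.22103434  0.05539926]
[[432.0, 165.0], [446.0, 134.0], [77.0, 135.0], [90.0, 167.0], [248.0, 161.0], [191.0, 162.0]]
```

View pics/w1b.png

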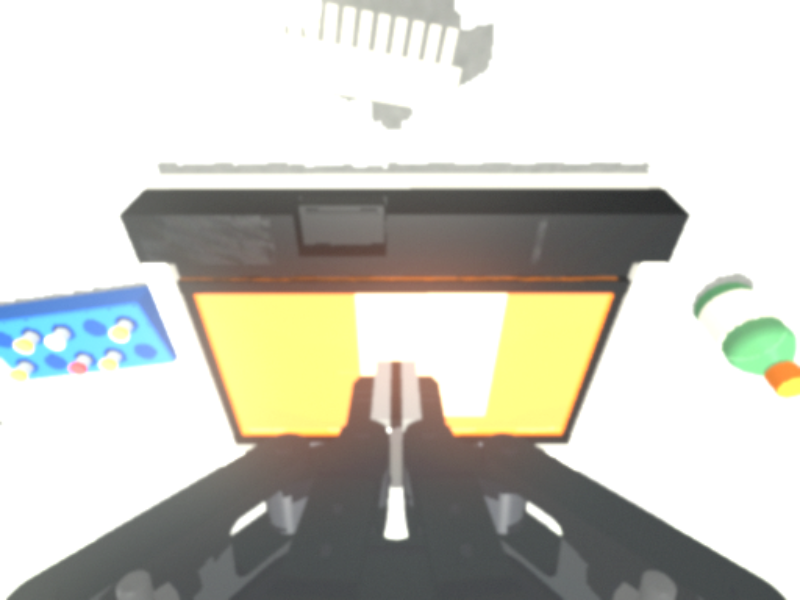

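The wrist view (scaled ×1.56) shows the bar's top from (122,213) to (687,213) along the front and from (140,262) to (672,262) along the back. The notch spans x 300–386, on the −y side. The +y end is plain except for a faint mark near x≈540.

```bash
python3 - <<'E'
from h import *
import pickle; s,w=pickle.load(open("w1.pkl","rb"))
C=np.array([(672,262),(687,213),(122,214),(140,262),(386,255),(302,255)])*.64-.2
P=np.array([ray(w,p,60)[:2] for p in C]);print(P.round(1).tolist())
for a,b in((0,3),(1,2)): d=P[a]-P[b]; print(np.linalg.norm(d),np.degrees(np.arctan2(-d[0],d[1])))
print("mid",P[:4].mean(0),"notch back mid",P[4:].mean(0))
# fingertip in picture: tip point projected
T=Rn.from_quat(s["tool_rot"]).as_matrix()
print(proj(w,[s["tool_pos"]+T@np.array([x,0,22]) for x in(-11,0,11)])*1.5625)
print(turn(177.3,-20)[1],T[:,0])
E
```

```text
[[507.7, 130.6], [471.8, 128.4], [454.7, -210.1], [489.6, -212.9], [492.6, -53.8], [489.7, -107.3]]
343.96812946672964 -3.0107955639974686
338.961484517791 -2.8958834159277407
mid [480.93186378 -41.01247243] notch back mid [491.14062162 -80.54099185]
[[398.11204982 411.22150967]
 [398.20231511 383.32068035]
 [398.29649466 354.17999923]]
[-0.04744593  0.00893412  0.33052956] [-0.93874504  0.05040104 -0.34090685]
```

Call:
{"method": "move_arm", "body": {
  "rows": [
    [[0.9,4,0],[0,0,0],0],
    [[1.8,8,-2],[0,0,0],0],
    [[2.7,12,-5],[0,0,0],0],
    [[3.6,15.4,-8],[0,0,0],0],
    [[3.6,15.4,-11],[0,0,0],0],
    [[3.6,15.4,-12.4],[0,0,0],0],
    [[3.6,15.4,-12.9],[0,0,0],0],
    [[3.6,15.4,-13.2],[0,0,0],0],
    [[3.6,15.4,-13.2],[0,0,0],0],
    [[3.6,15.4,-13.2],[0,0,0],0]
  ]
}}

```text
time_s: 3.65
tool_pos: [479.8, 109.9, 92.5]
tool_rot: [0.026, 0.984, -0.004, 0.175]
wrist_force: [0.1, -0.4, 0.2]
finger_gap: -0.0
```

```bash
python3 - <<'E'
from h import *
s=get_state(); print(s["tool_pos"],s["wrist_force"],s["wrist_torque"]); w=camera_info("wrist"); im=camera("wrist")[...,::-1].copy()
T=Rn.from_quat(s["tool_rot"]).as_matrix(); print("tip corner",s["tool_pos"]+T@[11,0,22])
cv2.imwrite("pics/w2.png",cv2.resize(cv2.convertScaleAbs(im,alpha=2.2),(800,600)))
E
```

```text
[479.84106904 109.93104755  92.53586475] [ 0.13749366 -0.38418909  0.20294063] [0.02181422 0.15392245 0.0178017 ]
tip corner [477.10332416 110.11581182  68.0926527 ]
```

View pics/w2.png

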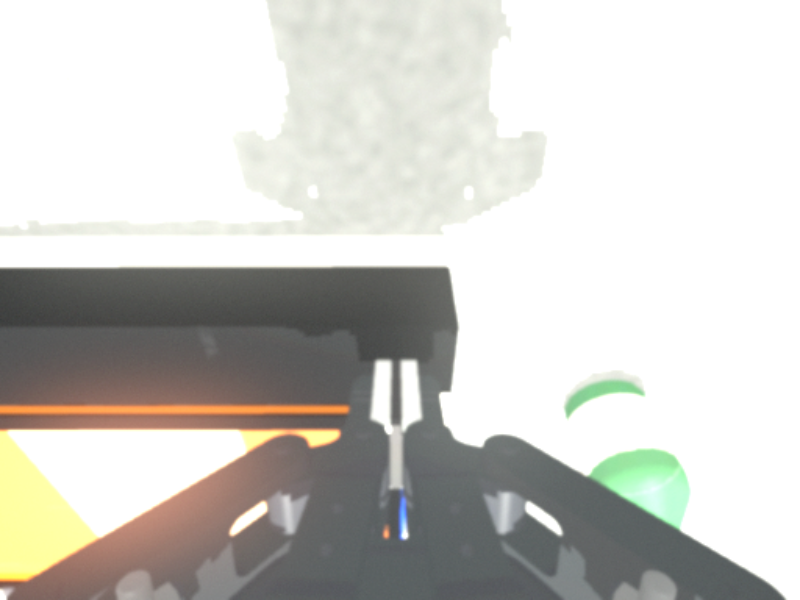

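The view shows the closed fingertip just above the plain +y end of the bar. The tip is at row 360, between the front edge at row 327 and the back at about row 392. I'll lower it gently.

Call:
{"method": "move_arm", "body": {
  "rows": [
    [[-0.1,0,-0.3],[0,0,0],0],
    [[-0.2,0,-0.5],[0,0,0],0],
    [[-0.2,0,-0.6],[0,0,0],0],
    [[-0.2,0,-0.65],[0,0,0],0],
    [[-0.2,0,-0.65],[0,0,0],0]
  ]
}}

```text
time_s: 4.2
tool_pos: [476.6, 110.2, 84.7]
tool_rot: [0.026, 0.984, -0.004, 0.174]
wrist_force: [-0.0, -0.0, 0.1]
finger_gap: -0.004
```

Call:
{"method": "move_arm", "body": {
  "rows": [
    [[0,0,-0.05],[0,0,0],0],
    [[0,0,-0.05],[0,0,0],0]
  ]
}}

```text
time_s: 4.4
tool_pos: [476.7, 110.3, 84.3]
tool_rot: [0.026, 0.984, -0.004, 0.174]
wrist_force: [-0.1, -0.3, 0.1]
finger_gap: 0.0
```

Call:
{"method": "move_arm", "body": {
  "rows": [
    [[0,0,-0.05],[0,0,0],0],
    [[0,0,-0.05],[0,0,0],0]
  ]
}}

```text
time_s: 4.6
tool_pos: [476.6, 110.2, 83.7]
tool_rot: [0.026, 0.984, -0.004, 0.174]
wrist_force: [0.9, -0.2, -0.1]
finger_gap: -0.001
```

Call:
{"method": "move_arm", "body": {
  "rows": [
    [[0,0,-0.05],[0,0,0],0],
    [[0,0,-0.05],[0,0,0],0]
  ]
}}

```text
time_s: 4.8
tool_pos: [476.7, 110.3, 83.4]
tool_rot: [0.026, 0.984, -0.004, 0.174]
wrist_force: [-0.1, -0.5, 0.4]
finger_gap: 0.002
```

Call:
{"method": "move_arm", "body": {
  "rows": [
    [[0,0,-0.05],[0,0,0],0],
    [[0,0,-0.05],[0,0,0],0]
  ]
}}

```text
time_s: 5.0
tool_pos: [476.8, 110.3, 83.2]
tool_rot: [0.026, 0.984, -0.004, 0.174]
wrist_force: [-2.8, -0.6, 6.6]
finger_gap: 0.005
```

Call:
{"method": "move_arm", "body": {
  "rows": [
    [[0,0,-0.03],[0,0,0],0],
    [[0,0,-0.03],[0,0,0],0]
  ]
}}

```text
time_s: 5.2
tool_pos: [476.8, 110.3, 83.0]
tool_rot: [0.026, 0.984, -0.004, 0.174]
wrist_force: [-4.8, -0.4, 9.2]
finger_gap: 0.003
```

Call:
{"method": "move_arm", "body": {
  "rows": [
    [[0,0,0.05],[0,0,0],0],
    [[0,0,0.05],[0,0,0],0]
  ]
}}

```text
time_s: 5.4
tool_pos: [476.8, 110.3, 83.2]
tool_rot: [0.026, 0.984, -0.004, 0.174]
wrist_force: [-1.5, -1.0, 3.8]
finger_gap: -0.001
```

Call:
{"method": "move_arm", "body": {
  "rows": [
    [[-0.02,-0.4,0],[0,0,0],0],
    [[-0.05,-1.0,0],[0,0,0],0],
    [[-0.1,-2.0,0],[0,0,0],0]
  ]
}}

```text
time_s: 5.7
tool_pos: [476.0, 90.2, 83.3]
tool_rot: [0.026, 0.984, -0.004, 0.174]
wrist_force: [0.1, 2.2, 3.0]
finger_gap: 0.001
```

Call:
{"method": "move_arm", "body": {
  "rows": [
    [[-0.05,-1,0],[0,0,0],0],
    [[-0.1,-2,0],[0,0,0],0],
    [[-0.15,-3,0],[0,0,0],0]
  ]
}}

```text
time_s: 6.0
tool_pos: [474.5, 59.6, 83.3]
tool_rot: [0.026, 0.984, -0.004, 0.174]
wrist_force: [-1.0, 1.8, 3.0]
finger_gap: -0.004
```

Call:
{"method": "move_arm", "body": {
  "rows": [
    [[-0.05,-1,0],[0,0,0],0],
    [[-0.1,-2,0],[0,0,0],0],
    [[-0.15,-3,0],[0,0,0],0]
  ]
}}

```text
time_s: 6.3
tool_pos: [472.9, 29.5, 83.2]
tool_rot: [0.026, 0.984, -0.004, 0.174]
wrist_force: [-0.5, 2.7, 4.3]
finger_gap: 0.001
```

Call:
{"method": "move_arm", "body": {
  "rows": [
    [[-0.05,-1,0.01],[0,0,0],0],
    [[-0.1,-2,0.01],[0,0,0],0],
    [[-0.15,-3,0.01],[0,0,0],0]
  ]
}}

```text
time_s: 6.6
tool_pos: [471.3, -0.4, 83.3]
tool_rot: [0.026, 0.984, -0.004, 0.174]
wrist_force: [0.3, 3.1, 2.3]
finger_gap: 0.003
```

Call:
{"method": "move_arm", "body": {
  "rows": [
    [[-0.05,-1,0],[0,0,0],0],
    [[-0.1,-2,0],[0,0,0],0],
    [[-0.15,-3,0],[0,0,0],0]
  ]
}}

```text
time_s: 6.9
tool_pos: [469.7, -30.4, 83.3]
tool_rot: [0.026, 0.984, -0.004, 0.174]
wrist_force: [0.3, 3.6, 4.0]
finger_gap: 0.005
```

Call:
{"method": "move_arm", "body": {
  "rows": [
    [[-0.05,-1,0],[0,0,0],0],
    [[-0.1,-2,0],[0,0,0],0]
  ]
}}

```text
time_s: 7.1
tool_pos: [468.6, -50.4, 83.2]
tool_rot: [0.026, 0.984, -0.004, 0.174]
wrist_force: [-0.3, 2.3, 3.3]
finger_gap: 0.0
```

Call:
{"method": "move_arm", "body": {
  "rows": [
    [[-0.025,-0.5,0],[0,0,0],0],
    [[-0.05,-1,0],[0,0,0],0]
  ]
}}

```text
time_s: 7.3
tool_pos: [467.8, -60.3, 82.8]
tool_rot: [0.026, 0.984, -0.004, 0.174]
wrist_force: [-0.2, 0.6, -0.4]
finger_gap: 0.004
```

Call:
{"method": "move_arm", "body": {
  "rows": [
    [[-0.025,-0.5,0],[0,0,0],0],
    [[-0.05,-1,0],[0,0,0],0]
  ]
}}

```text
time_s: 7.5
tool_pos: [467.3, -70.0, 82.8]
tool_rot: [0.026, 0.984, -0.004, 0.174]
wrist_force: [0.3, 0.0, 0.1]
finger_gap: 0.001
```

Call:
{"method": "move_arm", "body": {
  "rows": [
    [[-0.025,-0.5,0],[0,0,0],0],
    [[-0.05,-1,0],[0,0,0],0]
  ]
}}

```text
time_s: 7.7
tool_pos: [467.1, -80.1, 83.0]
tool_rot: [0.026, 0.984, -0.004, 0.174]
wrist_force: [0.1, 0.3, -0.2]
finger_gap: 0.003
```

Call:
{"method": "move_arm", "body": {
  "rows": [
    [[0.15,0,-0.2],[0,0,0],0],
    [[0.15,0,-0.5],[0,0,0],0],
    [[0.15,0,-0.8],[0,0,0],0],
    [[0.15,0,-0.95],[0,0,0],0],
    [[0.15,0,-1.0],[0,0,0],0],
    [[0.15,0,-1.0],[0,0,0],0]
  ]
}}

```text
time_s: 8.3
tool_pos: [468.5, -79.6, 72.9]
tool_rot: [0.026, 0.984, -0.004, 0.174]
wrist_force: [0.2, 0.0, 0.9]
finger_gap: 0.001
```

Call:
{"method": "move_arm", "body": {
  "rows": [
    [[0,0,-0.05],[0,0,0],0],
    [[0,0,-0.1],[0,0,0],0]
  ]
}}

```text
time_s: 8.5
tool_pos: [468.7, -79.8, 72.2]
tool_rot: [0.026, 0.984, -0.004, 0.174]
wrist_force: [0.6, -0.4, -0.7]
finger_gap: 0.006
```

Call:
{"method": "move_arm", "body": {
  "rows": [
    [[0,0,-0.05],[0,0,0],0],
    [[0,0,-0.1],[0,0,0],0]
  ]
}}

```text
time_s: 8.7
tool_pos: [468.8, -79.8, 71.2]
tool_rot: [0.026, 0.984, -0.004, 0.174]
wrist_force: [-1.4, 0.5, 3.6]
finger_gap: 0.001
```

Contact with the key came 12 mm below the edge at 3.6 N, as expected. Now I'll press it down.

Call:
{"method": "move_arm", "body": {
  "rows": [
    [[0,0,-0.1],[0,0,0],0],
    [[0,0,-0.2],[0,0,0],0],
    [[0,0,-0.2],[0,0,0],0]
  ]
}}

```text
time_s: 9.0
tool_pos: [468.8, -79.8, 69.2]
tool_rot: [0.026, 0.984, -0.004, 0.174]
wrist_force: [-1.6, -0.0, 4.7]
finger_gap: 0.002
```

Call:
{"method": "move_arm", "body": {
  "rows": [
    [[0,0,-0.1],[0,0,0],0],
    [[0,0,-0.2],[0,0,0],0],
    [[0,0,-0.25],[0,0,0],0],
    [[0,0,-0.25],[0,0,0],0]
  ]
}}

```text
time_s: 9.4
tool_pos: [468.8, -79.8, 66.7]
tool_rot: [0.026, 0.984, -0.004, 0.174]
wrist_force: [-2.3, 0.4, 5.6]
finger_gap: -0.001
```

```bash
python3 - <<'E'
from h import *
s=get_state(); print(s["tool_pos"],s["wrist_force"]); im=camera("scene")[...,::-1]
cv2.imwrite("pics/s2.png",cv2.resize(im[110:330,120:360],None,fx=2.5,fy=2.5))
E
```

```text
[468.79852824 -79.82100017  66.74958894] [-2.33771035  0.40855893  5.59499785]
```

View pics/s2.png

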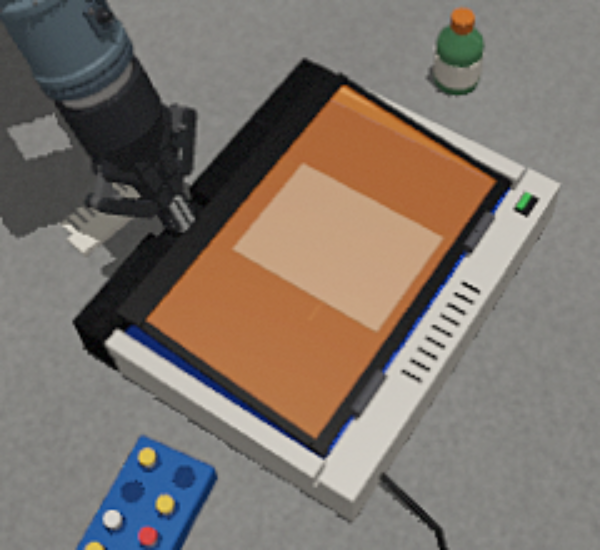

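The lid has let go and is rising: a blue gap shows along its sides, and the finger is clear of it. I'll back away up and towards the robot.

Call:
{"method": "move_arm", "body": {
  "rows": [
    [[-0.2,0,0.6],[0,0,0],0],
    [[-0.7,0,2],[0,0,0],0],
    [[-2,0,4.5],[0,0,0],0],
    [[-4.5,0,7],[0,0,0],0],
    [[-7.5,0,10],[0,0,0],0],
    [[-9,0,13],[0,0,0],0],
    [[-9,0,15],[0,0,0],0],
    [[-9,0,15],[0,0,0],0],
    [[-9,0,15],[0,0,0],0],
    [[-9,0,15],[0,0,0],0]
  ]
}}

```text
time_s: 10.45
tool_pos: [378.0, -79.2, 215.2]
tool_rot: [0.026, 0.985, -0.003, 0.173]
wrist_force: [-0.1, 0.6, 0.5]
finger_gap: -0.003
```

Call:
{"method": "move_arm", "body": {
  "rows": [
    [[0,0,0],[0,0,0],0],
    [[0,0,0],[0,0,0],0],
    [[0,0,0],[0,0,0],0],
    [[0,0,0],[0,0,0],0],
    [[0,0,0],[0,0,0],0],
    [[0,0,0],[0,0,0],0],
    [[0,0,0],[0,0,0],0],
    [[0,0,0],[0,0,0],0],
    [[0,0,0],[0,0,0],0],
    [[0,0,0],[0,0,0],0]
  ]
}}

```text
time_s: 11.45
tool_pos: [378.7, -79.8, 216.6]
tool_rot: [0.026, 0.984, -0.004, 0.174]
wrist_force: [-0.2, 0.9, -0.8]
finger_gap: -0.002
```

```bash
python3 - <<'E'
from h import *
s=get_state(); print(s["time_s"],s["tool_pos"],s["wrist_force"]); a=camera("scene")[...,::-1]; b=camera("top")[...,::-1]
cv2.imwrite("pics/s3.png",np.hstack([a[80:384,80:400],b[110:310,150:430].repeat(1,0)]) if 0 else cv2.resize(a,(768,576)))
o=cv2.imread("pics/top0.png"); ci=camera_info("top")
for n,lo,hi,box,z in(("rack",(100,120,60),(125,255,255),(355,180,420,230),39),("cap",(5,150,120),(18,255,255),(160,170,190,200),95),("comb",(0,0,150),(180,60,255),(250,262,315,300),8)):
    for im in(o,b):
        m=cv2.inRange(cv2.cvtColor(np.ascontiguousarray(im),cv2.COLOR_BGR2HSV),lo,hi); x0,y0,x1,y1=box
        M=cv2.moments(m[y0:y1,x0:x1],True); print(n,M["m00"],np.round([x0+M["m10"]/max(M["m00"],1),y0+M["m01"]/max(M["m00"],1)],1))
E
```

```text
11.45 [378.66419644 -79.75780052 216.63213642] [-0.20854732  0.91621525 -0.76561764]
rack 1277.0 [384.4 208.3]
rack 1275.0 [384.4 208.2]
cap 70.0 [171.  184.9]
cap 70.0 [171.  184.9]
comb 927.0 [282.5 280.5]
comb 604.0 [276.8 276.6]
```

View pics/s3.png

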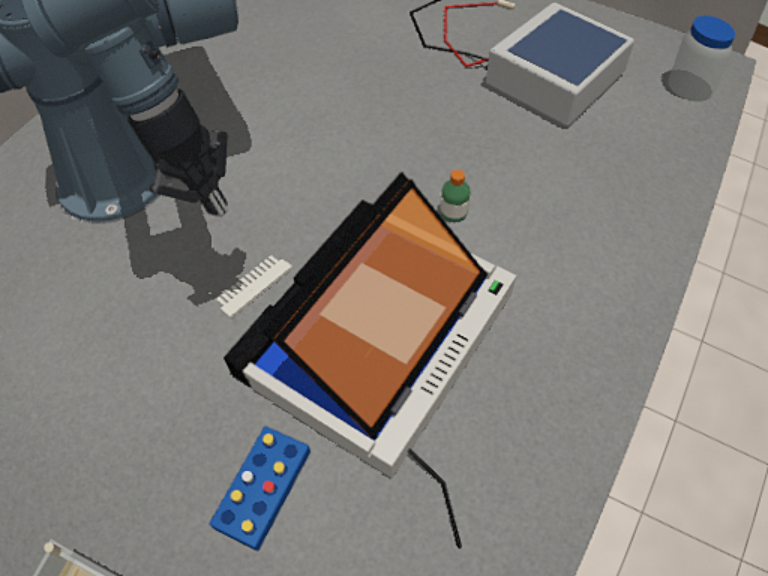

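The scene view shows the lid standing open with the arm clear. The comb is at (217–292, 256–317), the same as its first position scaled. The comb count in the top view is low only because the arm and its shadow cover part of it. I'll wait a second, check the lid has stopped, and hand in.

Call:
{"method": "move_arm", "body": {
  "rows": [
    [[0,0,0],[0,0,0],0],
    [[0,0,0],[0,0,0],0],
    [[0,0,0],[0,0,0],0],
    [[0,0,0],[0,0,0],0],
    [[0,0,0],[0,0,0],0],
    [[0,0,0],[0,0,0],0],
    [[0,0,0],[0,0,0],0],
    [[0,0,0],[0,0,0],0],
    [[0,0,0],[0,0,0],0],
    [[0,0,0],[0,0,0],0]
  ]
}}

```text
time_s: 12.55
tool_pos: [378.6, -79.8, 216.6]
tool_rot: [0.026, 0.984, -0.004, 0.174]
wrist_force: [-0.2, -0.3, 0.1]
finger_gap: 0.002
```

```bash
python3 - <<'E'
from h import *
a=cv2.resize(camera("scene")[...,::-1],(768,576)).astype(int); b=cv2.imread("pics/s3.png").astype(int)
print("changed px",(abs(a-b).max(2)>40).sum())
o=cv2.imread("pics/scene0.png"); o=cv2.resize(o,(768,576)).astype(int)
print("comb diff",(abs(a-o).max(2)>60)[250:320,225:295].mean())
ci=camera_info("scene"); u=np.array([.0506,.9987]); x=np.array([.9987,-.0506]); m=np.array([480,-40.2])
# lid front corners if at stop: 203 mm lid, hinge behind
print(proj(ci,[[*(m+(22+203*(1-np.cos(.75)))*x+sgn*153*u),190] for sgn in(1,-1)])*1.5)
s=get_state(); print(s["time_s"],s["wrist_force"])
finish_job()
E
```

```text
changed px 6
comb diff 0.015102040816326531
[[403.94470873 172.69617811]
 [266.35321187 332.92776279]]
12.6 [ 0.5529535  -0.89306227 -0.36791569]
the job is handed in; nothing more can be done
```

The viewer is open and the job is handed in at 12.6 s. I put the closed fingertip on the plain +y end of the black edge at about 3–4 N, with a brief peak of 9 N at first touch. I then ran it along the edge until the contact force vanished at the notch. There I lowered it 12 mm onto the catch and pressed about 4.5 mm at 5.6 N. The lid let go, and I backed the arm up and away from the viewer.

- **Lid:** it had stopped moving over the last second. Its front corner on the +y side matches the position expected at the open stop, about (404,173) in the scene picture. The -y corner was predicted at (266,333) and I read it at about (278,342), a small mismatch.
- **Rack, bottle and comb:** rack and bottle cap have not moved in the top view. The top-view comb check disagreed, because the arm and its shadow covered part of it. The scene view shows the comb unmoved.
- **Arm:** it ended well clear of the viewer, touching nothing. The last wrist force reading was within noise, under 1 N on each axis.

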